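# Press a bento lid's corner studs home crosswise

### The arm

A 7-joint arm with a two-finger parallel gripper is mounted at the origin on the work surface. World frame = base frame: x ahead of the robot, y to its left, z up, the work surface at z = 0. Lengths are in m, angles in rad, forces in N, time in s.
With the tool pointing down it reaches from about 0.4 to 0.85 m from the base axis. Payload 10.4 kg.
Tool frame: the origin (TCP) lies on the mounting face of the last link; the fingertips stand r.tips_ahead ahead of it and the grasp point (between the pads) lies 164 mm ahead of it (r.tips_ahead is the distance from the TCP to the fingertips, in m); z points along the fingers, y is the line along which they close (so a half turn about z gives the same grasp; the last joint's range is limited). The gripper opens to 87 mm and grips with 3 to 60 N. Pads are 19 mm wide; open, the fingers measure 117 mm over their backs; the gripper's body (75 mm by 190 mm) begins 51 mm behind the grasp point.
Start: joints at [-1.146, 0.332, -0.065, 1.46, 0.022, 1.35, -0.088], TCP at [0.271, 0.563, 0.405] pointing down, gripper open.
Joint ranges: [-2.6, 2.6], [-0.5, 2.12], [-1.47, 1.34], [0.16, 2.42], [-1.27, 4.41], [0.06, 2.06], [-2.6, 2.6]. Speed limits (rad/s): [2.22, 2.22, 2.79, 2.79, 3.14, 3.14, 3.14].

### API

Orientations are given as a unit quaternion [x, y, z, w].
In Python, from bench import telemetry, imaging, job, r gives the robot as it stands.
- The arm moves only by the tool move_arm, never from a script. Its argument "steps" is a list of rows, each an object of numbers: "dx", "dy", "dz": the shift along the tool's x, y, z in cm; "spin": the turn about the tool's z in rad. In form: [{"dx": .., "dy": .., "dz": .., "spin": ..}, ...]. A call has 1 to 12 rows; each row shifts and turns the commanded pose from where the row before left it, along the tool's axes as they then stand; what a row does not reach is not made up. A row lasts 1/10 s, in which the tool goes at most 50 mm and 8.59 degrees, less where a joint would pass 70% of its speed; a pose out of reach is approached as far as the arm can. A call with a gripper value outside its range is refused whole. "claw" is the finger opening in cm, from 0 to 8.7, set as the call begins (left out, the last holds). The fingers move at their own pace and stop on an object; "squeeze" is the grip in N (left out, the last holds). Time passes only in rows, so rows that do not move let the fingers close. It gives the time, the measured TCP pose, the force, the opening and the grip force at its end, in the units of the state.
- telemetry.read_state(): the state, without advancing time (a new reading comes with each control period).
- imaging.camera(name): name is "scene" or "top" or "wrist"; returns a dict with "img" (420x560x3 uint8, red, green, blue), "camera_matrix" (3x3 intrinsics, pixels), "R" (3x3) and "t" (3): a world point X has camera coordinates R X + t. Camera axes: x right, y down, z forward; pixel columns grow to the right and rows downward; lengths in m; the calibration is good to about 2 mm. A picture is of the moment at which its call begins. There is no depth.
- job.close_job(): hands the job in; it is judged then, once.
The state is a dict: "time": time; "joint_positions": joint angles; "joint_vel": joint speeds; "joint_torque": joint torques, N m; "ee_pos": TCP position; "eef_rot": TCP orientation; "ft_force": force on the tool from outside, world axes, zero at the start; "torque": the same for the moment, N m; "width": finger opening in m; "grip_force": force on a finger pad.
Only numpy, scipy, OpenCV 4.12 (cv2) and the standard library are available. Lean on these libraries where they do the work, as an engineer would, in place of code of your own. Each camera call takes 0.05 s, during which the arm holds its last target. There are 200 camera calls.

### The job

Close the bento box on the board by pressing its four lid studs fully down, one at a time and lightly, crosswise so that the lid seats evenly: first the stud beside the round steam vent, then the one diagonally opposite, then the other stud at the thumb-tab end, and last the remaining one. Only press with the fingertips: do not pick up, tip or shove the box, and leave everything else where it is.

Things in the scene. Friction and masses are not known exactly. Their poses are not given: they have to be found in the camera images.
- bento: Closed bento box: steel tub and flat white plastic lid, 190 (own x) x 130 (own y) mm, 60 mm high from its underside to the lid's top, 0.8 kg, loose, standing on the wooden board at any yaw. Origin at the centre of its underside, z up; own +x points to the short end that has a small thumb tab (sticks out 16 mm, 36 mm wide, 2 mm below the lid's top). On the lid, near its corners, stand four identical upright round grey studs.
- vent (a point): Centre of the top of the round steam vent on the lid: a flat grey disc 26 mm in diameter, 2 mm high, with a dark 13 mm hole in its middle, at (36, 40) mm in the box's own x, y. It is close to one stud only (39 mm from it).
- stud_vent_top (a point): Centre of the top face of the stud beside the round steam vent, at (75, 45) mm in the box's own x, y. Upright cylinder 22 mm in diameter; its top stands 10.5 to 12 mm above the lid at the start and 3 mm above the lid when fully down. The point moves with the stud.
- stud_vent (a joint): Travel of that stud in m: 0 fully up (the start is 0 to 0.0015), 0.009 fully down, against its stop. The stop sits in a soft silicone bed (the white collar round the stud) that begins to give at about 4 N, gives 1 mm more for every 8 N, at most 3 mm, and springs back when released. A press of 6 to 15 N takes it home; over about 25 N is too hard. It moves straight down with about 3 N of friction, has no spring and stays where it is left.
- stud_opposite_top (a point): Centre of the top face of the stud diagonally opposite stud_vent, at (-75, -45) mm in the box's own x, y. Upright cylinder 22 mm in diameter; its top stands 10.5 to 12 mm above the lid at the start and 3 mm above the lid when fully down. The point moves with the stud.
- stud_opposite (a joint): Travel of that stud in m: 0 fully up (the start is 0 to 0.0015), 0.009 fully down, against its stop. The stop sits in a soft silicone bed (the white collar round the stud) that begins to give at about 4 N, gives 1 mm more for every 8 N, at most 3 mm, and springs back when released. A press of 6 to 15 N takes it home; over about 25 N is too hard. It moves straight down with about 3 N of friction, has no spring and stays where it is left.
- stud_tab_end_top (a point): Centre of the top face of the other stud at the thumb-tab end, at (75, -45) mm in the box's own x, y. Upright cylinder 22 mm in diameter; its top stands 10.5 to 12 mm above the lid at the start and 3 mm above the lid when fully down. The point moves with the stud.
- stud_tab_end (a joint): Travel of that stud in m: 0 fully up (the start is 0 to 0.0015), 0.009 fully down, against its stop. The stop sits in a soft silicone bed (the white collar round the stud) that begins to give at about 4 N, gives 1 mm more for every 8 N, at most 3 mm, and springs back when released. A press of 6 to 15 N takes it home; over about 25 N is too hard. It moves straight down with about 3 N of friction, has no spring and stays where it is left.
- stud_last_top (a point): Centre of the top face of the remaining stud, at (-75, 45) mm in the box's own x, y. Upright cylinder 22 mm in diameter; its top stands 10.5 to 12 mm above the lid at the start and 3 mm above the lid when fully down. The point moves with the stud.
- stud_last (a joint): Travel of that stud in m: 0 fully up (the start is 0 to 0.0015), 0.009 fully down, against its stop. The stop sits in a soft silicone bed (the white collar round the stud) that begins to give at about 4 N, gives 1 mm more for every 8 N, at most 3 mm, and springs back when released. A press of 6 to 15 N takes it home; over about 25 N is too hard. It moves straight down with about 3 N of friction, has no spring and stays where it is left.
- board: Fixed wooden board lying on the counter, 300 (x) x 500 (y) x 12 mm, origin at the centre of its underside. The bento box stands about its middle; the small things stand round it.
- rice_mold: Bystander: wooden rice mold, 120 x 56 mm, with its plunger's handle up to 68 mm high; origin under its centre.
- bowl: Bystander: glass bowl, 110 mm across, 50 mm high; origin under its centre.
- clip: Bystander: red plastic band clip, 60 x 20 x 16 mm; origin under its centre.
- tea_cup: Bystander: white cup, 66 mm across, 60 mm high; origin under its centre.
- dish: Bystander: small saucer, 72 mm across, 18 mm high; origin under its centre.
- soy_bottle: Bystander: small amber bottle, 46 mm across, 100 mm high; origin under its centre.
- rice_spoon: Bystander: wooden-handled spoon, 200 mm long, lying on the counter to the left of the board.
There are look-alikes about, which are no part of the job. What is shaped like the bento but blue or yellow is not meant.

How it is judged:
On the way, in this order (a step that is already met when the one before it is completed fails the run):
1. stud beside the round steam vent is pressed home (value of joint stud_vent above 0.0075 m), for 0.05 s.
2. stud diagonally opposite stud_vent is pressed home (value of joint stud_opposite above 0.0075 m), for 0.05 s.
3. other stud at the thumb-tab end is pressed home (value of joint stud_tab_end above 0.0075 m), for 0.05 s.
4. remaining stud is pressed home (value of joint stud_last above 0.0075 m), for 0.05 s.
At the end, for the whole second after the job is handed in: All four studs are down (at least 7.5 of their 9 mm), the bento box stands level and at rest within 20 mm of where it started (value of joint each of stud_vent, stud_opposite, stud_tab_end, stud_last above 0.0075 m and distance of bento from where it was at the start of the episode below 0.02 m and angle between bento's own z axis and vertical below 0.05 rad and linear speed of bento below 0.01 m/s); the robot touches nothing.
It fails at once if a stud is pressed (over 4 mm) before the one ahead of it in the order is home ((value of joint stud_opposite above 0.004 m and value of joint stud_vent below 0.0075 m) or (value of joint stud_tab_end above 0.004 m and value of joint stud_vent below 0.0075 m) or (value of joint stud_last above 0.004 m and value of joint stud_vent below 0.0075 m) or (value of joint stud_tab_end above 0.004 m and value of joint stud_opposite below 0.0075 m) or (value of joint stud_last above 0.004 m and value of joint stud_opposite below 0.0075 m) or (value of joint stud_last above 0.004 m and value of joint stud_tab_end below 0.0075 m)).
It fails at once if the box is pressed harder than 25 N (contact force between the fingers and bento above 25 N).
It fails at once if the box is pressed with something other than the fingers (contact force between the arm and bento above 2 N).
It fails at once if the bento box is lifted, tipped or shoved (over 20 mm or 0.12 rad) (distance of bento from where it was at the start of the episode above 0.02 m or distance of vent from where it was at the start of the episode above 0.025 m or angle between bento's own z axis and vertical above 0.12 rad or z of bento in the frame of board above 0.02 m).
It fails at once if another thing is moved more than 15 mm (distance of any of rice_mold, bowl, clip, tea_cup, dish, soy_bottle, rice_spoon from where it was at the start of the episode above 0.015 m).
It also fails if it takes over 51 s, if anything falls off the work surface, if the arm or the gripper's body presses on something with over 40 N, if the wrist force passes 120 N, or if a joint passes its speed limit or range.

## Working session

There is one attempt and no reset: what is moved stays moved. The work goes in short steps, Python scripts to look and compute and a tool call to move; the robot and the scene stay as the last step left them, time stands still between calls to the robot, and variables do not carry over. Pictures are saved under pics/ and viewed, at most 10 in all, crops included, and the job is handed in when it is done.

Besides the shell and the picture viewer there is one more tool, called after "Request:" by a JSON object that holds its "fn" and its "kwargs", one argument or row to a line. move_arm: Moves the arm, as the interface text tells. Its arguments: {"type":"object","properties":{"steps":{"type":"array","items":{"type":"object","properties":{"dx":{"type":"number"},"dy":{"type":"number"},"dz":{"type":"number"},"spin":{"type":"number"}}}},"claw":{"type":"number"},"squeeze":{"type":"number"}},"required":["steps"]}

```bash
mkdir -p pics
python3 - <<'E'
from bench import telemetry, imaging, r
import cv2, numpy as np, pickle
s=telemetry.read_state(); print({k:np.round(v,4).tolist() for k,v in s.items()}, r.tips_ahead)
for n in ("top","scene"):
    c=imaging.camera(n); pickle.dump(c,open(n+".pkl","wb"))
    cv2.imwrite(f"pics/{n}0.png",cv2.cvtColor(c["img"],cv2.COLOR_RGB2BGR))
    print(n,c["camera_matrix"].tolist(),np.round(c["R"],3).tolist(),np.round(c["t"],3).tolist())
E
```

```text
{'time': 0.0, 'joint_positions': [-1.1456, 0.3329, -0.0647, 1.4609, 0.0216, 1.3499, -0.0885], 'joint_vel': [0.0001, 0.0001, -0.0008, 0.0003, 0.0012, -0.0006, -0.0008], 'joint_torque': [0.0, -62.3268, 0.0247, -38.9899, -0.0613, 0.0398, 0.0001], 'ee_pos': [0.2705, 0.5633, 0.4039], 'eef_rot': [0.222, 0.975, -0.0007, -0.0001], 'ft_force': [0.6139, 0.166, -1.0251], 'torque': [0.0066, -0.0319, 0.0034], 'grip_force': 0.0, 'width': 0.0872} 0.1822
top [[417.650983036752, 0.0, 288.4532105167481], [0.0, 417.650983036752, 210.2341387982067], [0.0, 0.0, 1.0]] [[-0.013, -1.0, 0.005], [-0.979, 0.011, -0.206], [0.206, -0.008, -0.979]] [0.176, 0.479, 0.935]
scene [[395.9937514866443, 0.0, 273.8190509110603], [0.0, 395.9937514866443, 202.99713015995496], [0.0, 0.0, 1.0]] [[-0.772, 0.635, -0.012], [0.442, 0.524, -0.728], [-0.456, -0.567, -0.686]] [0.229, -0.248, 1.334]
```

View pics/top0.png

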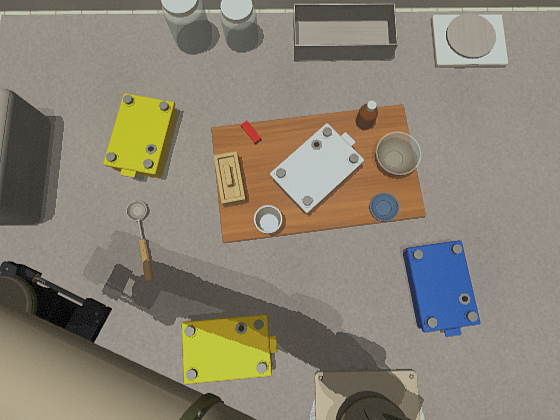

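View pics/scene0.png

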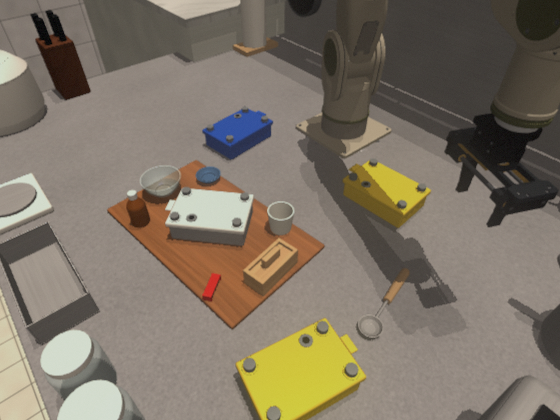

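The top view shows the white bento, with its tab at about (348,139) and the vent at (317,145). The stud by the vent is at (331,129), the opposite one at (307,201), the other tab-end one at (354,158) and the last at (281,173). Scene view agrees.

```bash
cat > h.py <<'E'
import numpy as np, cv2
def ray(c,p,z):
    K,R,t=[np.array(c[k]) for k in("camera_matrix","R","t")]
    o=-R.T@t; d=R.T@np.linalg.inv(K)@[p[0],p[1],1.]
    return o+d*(z-o[2])/d[2]
def proj(c,X):
    q=c["camera_matrix"]@(np.array(c["R"])@X+c["t"]); return q[:2]/q[2]
OWN=np.array([[75,45],[-75,-45],[75,-45],[-75,45]])/1e3
def fit(P):  # own->world yaw and centre
    a,b=OWN@[1,1j],P[:,:2]@[1,1j]; m=b.mean()
    rot=np.vdot(a,b-m); yaw=np.angle(rot)
    res=abs(a*np.exp(1j*yaw)+m-b)*1e3
    return m,yaw,abs(rot)/np.vdot(a,a).real,res
def blobs(c,seeds):
    hsv=cv2.cvtColor(c["img"],cv2.COLOR_RGB2HSV); g=hsv[...,2]
    mask=((hsv[...,1]<70)&(g>95)&(g<175)).astype(np.uint8)
    n,l,s,ce=cv2.connectedComponentsWithStats(mask)
    out=[]
    for p in seeds:
        ok=[i for i in range(1,n) if 25<s[i,4]<400]
        i=min(ok,key=lambda i:np.hypot(*(ce[i]-p))); out.append(ce[i]); print(ce[i].round(1),s[i].tolist())
    return out
E
python3 - <<'E'
import pickle; from h import *
for n,seeds in(("top",[(331,129),(307,201),(354,158),(281,173)]),("scene",[(173,217),(246,197),(193,196),(237,223)])):
    c=pickle.load(open(n+".pkl","rb")); b=blobs(c,seeds)
    P=np.array([ray(c,p,.083) for p in b]); print(n,P.round(4).tolist()); print(fit(P))
E
```

```text
[327.  131.5] [322, 127, 10, 11, 79]
[307.1 200.5] [301, 196, 13, 11, 88]
[353.6 157.9] [348, 153, 11, 11, 78]
[280.6 172.6] [276, 168, 11, 11, 82]
top [[0.6633, 0.0762, 0.083], [0.4962, 0.127, 0.083], [0.597, 0.016, 0.083], [0.5631, 0.187, 0.083]]
(np.complex128(0.5799154150533388+0.10154671833224277j), np.float64(-0.8350754265283316), np.float64(0.9975421343771317), array([0.30663834, 0.05058654, 0.27683927, 0.38852928]))
[174.1 215.8] [169, 212, 11, 10, 65]
[236.1 222. ] [232, 218, 10, 10, 70]
[185.4 190.5] [180, 187, 11, 9, 62]
[236.1 222. ] [232, 218, 10, 10, 70]
scene [[0.6663, 0.0834, 0.083], [0.5669, 0.1936, 0.083], [0.6005, 0.0225, 0.083], [0.5669, 0.1936, 0.083]]
(np.complex128(0.6001572177882397+0.12328885884020682j), np.float64(-1.084839282398589), np.float64(0.8894172350154341), array([10.23030528, 48.54523031, 14.39976703, 41.6209669 ]))
```

The top-view fit is within 0.4 mm, and the vent lies where the spec puts it. Next I move above the box with the gripper closed and look through the wrist camera.

Request:
{"fn": "move_arm", "kwargs": {
  "steps": [
    {"dx": -2,"dy": -1.2},
    {"dx": -4,"dy": -2.4},
    {"dx": -4.5,"dy": -2.6},
    {"dx": -4.5,"dy": -2.6},
    {"dx": -4.5,"dy": -2.6},
    {"dx": -4.5,"dy": -2.6},
    {"dx": -4.5,"dy": -2.6},
    {"dx": -4.5,"dy": -2.6},
    {"dx": -4.5,"dy": -2.6},
    {"dx": -4.5,"dy": -2.6},
    {"dx": -4,"dy": -2.4},
    {"dx": -2,"dy": -1.5}
  ],
  "claw": 0,
  "squeeze": 5
}}

```text
$.steps[0]: bad value
```

Run:
```python
from bench import telemetry, imaging
import cv2, pickle
from h import *
c=imaging.camera("wrist"); pickle.dump(c,open("w1.pkl","wb"))
cv2.imwrite("pics/w1.png",cv2.cvtColor(c["img"],cv2.COLOR_RGB2BGR))
s=telemetry.read_state(); print({k:np.round(s[k],4).tolist() for k in("time","ee_pos","eef_rot","joint_positions","ft_force","width")})
P=OWN@[1,1j]*np.exp(-.8351j)+.5799+.1015j
print([proj(c,[p.real,p.imag,.083]).round(0).tolist() for p in P], (-np.array(c["R"]).T@c["t"]).round(3))
```

```text
{'time': 0.15, 'ee_pos': [0.2705, 0.5633, 0.4042], 'eef_rot': [0.222, 0.975, -0.0005, -0.0001], 'joint_positions': [-1.1456, 0.3327, -0.0647, 1.4607, 0.0216, 1.3499, -0.0885], 'ft_force': [-0.0573, -0.1224, 0.1487], 'width': 0.0866}
[[103.0, 555.0], [62.0, 475.0], [43.0, 541.0], [127.0, 492.0]] [0.196 0.598 0.383]
```

View pics/w1.png

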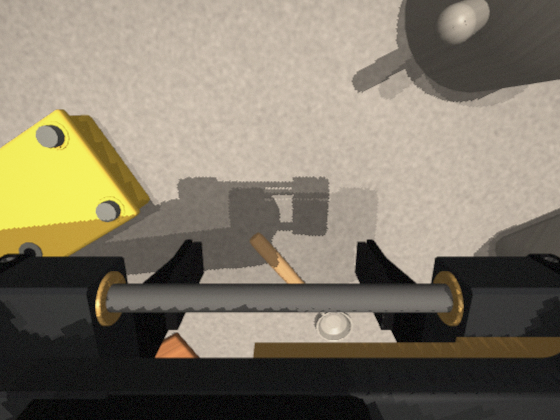

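The move was refused, probably because every row needs all four keys. The wrist picture therefore shows only the start pose: a yellow look-alike, the spoon and the open fingers. I'll retry with full rows.

Request:
{"fn": "move_arm", "kwargs": {
  "steps": [
    {"dx": -2,"dy": -1.2,"dz": 0,"spin": 0},
    {"dx": -4,"dy": -2.4,"dz": 0,"spin": 0},
    {"dx": -4.2,"dy": -2.5,"dz": 0,"spin": 0},
    {"dx": -4.2,"dy": -2.5,"dz": 0,"spin": 0},
    {"dx": -4.2,"dy": -2.5,"dz": 0,"spin": 0},
    {"dx": -4.2,"dy": -2.5,"dz": 0,"spin": 0},
    {"dx": -4.2,"dy": -2.5,"dz": 0,"spin": 0},
    {"dx": -4.2,"dy": -2.5,"dz": 0,"spin": 0},
    {"dx": -4.2,"dy": -2.5,"dz": 0,"spin": 0},
    {"dx": -4.2,"dy": -2.5,"dz": 0,"spin": 0},
    {"dx": -4,"dy": -2.4,"dz": 0,"spin": 0},
    {"dx": -2,"dy": -1.2,"dz": 0,"spin": 0}
  ],
  "claw": 0,
  "squeeze": 5
}}

```text
time: 1.35
ee_pos: [0.5654, 0.1162, 0.4046]
eef_rot: [0.224, 0.974, -0.001, 0.0]
ft_force: [-0.3, -0.3, 0.0]
width: 0.0029
grip_force: 0.0
```

Run:
```python
from bench import telemetry, imaging
import cv2, pickle
from h import *
c=imaging.camera("wrist"); pickle.dump(c,open("w1.pkl","wb"))
cv2.imwrite("pics/w2.png",cv2.cvtColor(c["img"],cv2.COLOR_RGB2BGR))
s=telemetry.read_state(); print({k:np.round(s[k],4).tolist() for k in("time","ee_pos","eef_rot","joint_positions","ft_force","width")})
P=OWN@[1,1j]*np.exp(-.8351j)+.5799+.1015j
print([proj(c,[p.real,p.imag,.083]).round(0).tolist() for p in P], (-np.array(c["R"]).T@c["t"]).round(3))
```

```text
{'time': 1.4, 'ee_pos': [0.5663, 0.114, 0.4045], 'eef_rot': [0.2257, 0.9742, -0.0012, 0.0007], 'joint_positions': [-0.5273, 0.2265, 0.2929, 1.6072, -0.0641, 1.3176, 0.8901], 'ft_force': [-0.8459, -3.66, -0.3151], 'width': 0.0015}
[[286.0, 288.0], [258.0, 125.0], [208.0, 261.0], [346.0, 161.0]] [0.491 0.151 0.384]
```

View pics/w2.png

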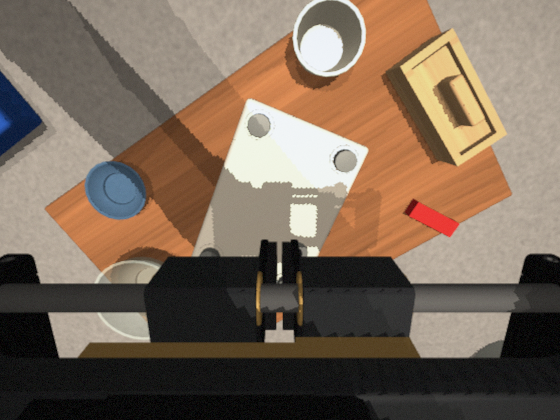

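The wrist view shows the two far studs at (259,125) and (345,160), within 1 px of the prediction, so the fit holds. Next I go above stud_vent.

Request:
{"fn": "move_arm", "kwargs": {
  "steps": [
    {"dx": -2,"dy": 0.2,"dz": 0,"spin": 0},
    {"dx": -3.5,"dy": 0.3,"dz": 1,"spin": 0},
    {"dx": -3.0,"dy": 0.3,"dz": 2,"spin": 0},
    {"dx": -1.5,"dy": 0.1,"dz": 3,"spin": 0},
    {"dx": -0.4,"dy": 0,"dz": 3,"spin": 0},
    {"dx": 0,"dy": 0,"dz": 1.5,"spin": 0},
    {"dx": 0,"dy": 0,"dz": 0.5,"spin": 0},
    {"dx": 0,"dy": 0,"dz": 0,"spin": 0},
    {"dx": 0,"dy": 0,"dz": 0,"spin": 0},
    {"dx": 0,"dy": 0,"dz": 0,"spin": 0}
  ]
}}

```text
time: 2.4
ee_pos: [0.6618, 0.0841, 0.2965]
eef_rot: [0.222, 0.975, 0.001, 0.001]
ft_force: [-0.1, 0.2, -0.6]
width: 0.0001
grip_force: 0.0
```

```bash
cat > go.py <<'E'
import sys
from bench import telemetry
from h import *
from scipy.spatial.transform import Rotation as Ro
s=telemetry.read_state(); R=Ro.from_quat(s["eef_rot"])
P=OWN@[1,1j]*np.exp(-.8351j)+.5803+.1015j
p=P[int(sys.argv[1])]; z=float(sys.argv[2])
d=np.array([p.real,p.imag,z+.1822])-s["ee_pos"]
print("shift cm",(R.inv().apply(d)*100).round(2),"target",p.round(4),"tip z",round(s["ee_pos"][2]-.1822,4),"t",s["time"],"F",np.round(s["ft_force"],1),"w",s["width"], "tilt",R.as_matrix()[:,2].round(3))
E
python3 go.py 0 .09
```

```text
shift cm [-0.54 -0.63  2.43] target (0.664+0.0761j) tip z 0.1143 t 2.4 F [-0.1  0.2 -0.6] w 0.00012106151032957113 tilt [ 0.002  0.001 -1.   ]
```

Request:
{"fn": "move_arm", "kwargs": {
  "steps": [
    {"dx": -0.3,"dy": -0.3,"dz": 0.2,"spin": 0},
    {"dx": -0.24,"dy": -0.33,"dz": 0.6,"spin": 0},
    {"dx": 0,"dy": 0,"dz": 0.8,"spin": 0},
    {"dx": 0,"dy": 0,"dz": 0.2,"spin": 0},
    {"dx": 0,"dy": 0,"dz": 0,"spin": 0},
    {"dx": 0,"dy": 0,"dz": 0,"spin": 0},
    {"dx": 0,"dy": 0,"dz": 0,"spin": 0}
  ]
}}

```text
time: 3.1
ee_pos: [0.6637, 0.076, 0.277]
eef_rot: [0.222, 0.975, 0.0, 0.0]
ft_force: [-0.7, -0.1, -0.6]
width: 0.0008
grip_force: 0.0
```

```bash
python3 go.py 0 .075
python3 - <<'E'
from bench import imaging
import cv2
for n,(x,y) in (("scene",(110,150)),("top",(240,90))):
    c=imaging.camera(n)["img"][y:y+120,x:x+160]
    cv2.imwrite(f"pics/{n}1.png",cv2.resize(cv2.cvtColor(c,cv2.COLOR_RGB2BGR),None,fx=4,fy=4))
E
```

```text
shift cm [-0.02  0.02  1.98] target (0.664+0.0761j) tip z 0.0948 t 3.1 F [-0.7 -0.1 -0.6] w 0.0007503965753236377 tilt [ 0.  0. -1.]
```

View pics/scene1.png

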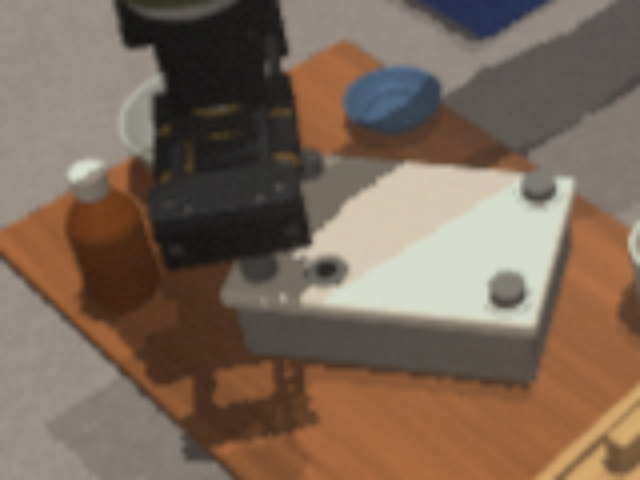

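The crop shows the gripper over the vent-side stud, just above and left of the vent at crop (325,268), clear of the bottle. Now I press slowly.

Request:
{"fn": "move_arm", "kwargs": {
  "steps": [
    {"dx": -0.02,"dy": 0.02,"dz": 0.4,"spin": 0},
    {"dx": 0,"dy": 0,"dz": 0.4,"spin": 0},
    {"dx": 0,"dy": 0,"dz": 0.1,"spin": 0},
    {"dx": 0,"dy": 0,"dz": 0.1,"spin": 0},
    {"dx": 0,"dy": 0,"dz": 0.1,"spin": 0},
    {"dx": 0,"dy": 0,"dz": 0.1,"spin": 0},
    {"dx": 0,"dy": 0,"dz": 0.1,"spin": 0},
    {"dx": 0,"dy": 0,"dz": 0.1,"spin": 0},
    {"dx": 0,"dy": 0,"dz": 0,"spin": 0},
    {"dx": 0,"dy": 0,"dz": 0,"spin": 0}
  ]
}}

```text
time: 4.2
ee_pos: [0.664, 0.0759, 0.2627]
eef_rot: [0.222, 0.975, 0.0, 0.0]
ft_force: [0.5, -0.2, 2.2]
width: 0.0003
grip_force: 0.6
```

```bash
python3 go.py 0 .0742
```

```text
shift cm [0.   0.02 0.63] target (0.664+0.0761j) tip z 0.0805 t 4.2 F [ 0.5 -0.2  2.2] w 0.0002857831858802795 tilt [ 0.  0. -1.]
```

Request:
{"fn": "move_arm", "kwargs": {
  "steps": [
    {"dx": 0,"dy": 0,"dz": 0.1,"spin": 0},
    {"dx": 0,"dy": 0,"dz": 0.1,"spin": 0},
    {"dx": 0,"dy": 0,"dz": 0.1,"spin": 0},
    {"dx": 0,"dy": 0,"dz": 0.1,"spin": 0},
    {"dx": 0,"dy": 0,"dz": 0.1,"spin": 0},
    {"dx": 0,"dy": 0,"dz": 0,"spin": 0},
    {"dx": 0,"dy": 0,"dz": 0,"spin": 0}
  ]
}}

```text
time: 4.9
ee_pos: [0.664, 0.0759, 0.2578]
eef_rot: [0.222, 0.975, 0.0, 0.0]
ft_force: [-1.0, -0.6, 2.9]
width: 0.0005
grip_force: 1.4
```

```bash
python3 go.py 0 .0742
```

```text
shift cm [0.01 0.02 0.14] target (0.664+0.0761j) tip z 0.0756 t 4.9 F [-1.  -0.6  2.9] w 0.000477931723984223 tilt [ 0.  0. -1.]
```

Request:
{"fn": "move_arm", "kwargs": {
  "steps": [
    {"dx": 0,"dy": 0,"dz": 0.05,"spin": 0},
    {"dx": 0,"dy": 0,"dz": 0.05,"spin": 0},
    {"dx": 0,"dy": 0,"dz": 0.03,"spin": 0},
    {"dx": 0,"dy": 0,"dz": 0,"spin": 0},
    {"dx": 0,"dy": 0,"dz": 0,"spin": 0}
  ]
}}

```text
time: 5.4
ee_pos: [0.664, 0.0759, 0.2571]
eef_rot: [0.222, 0.975, 0.0, 0.0]
ft_force: [-2.3, -1.1, 8.5]
width: 0.0007
grip_force: 4.2
```

```bash
python3 go.py 0 .0742
```

```text
shift cm [0.01 0.02 0.07] target (0.664+0.0761j) tip z 0.0749 t 5.4 F [-2.3 -1.1  8.5] w 0.0007381024420971618 tilt [ 0.  0. -1.]
```

Force has risen to 8.5 N at 3 mm above the lid, so the stud is on its stop. I'll press slightly more, then lift.

Request:
{"fn": "move_arm", "kwargs": {
  "steps": [
    {"dx": 0,"dy": 0,"dz": 0.05,"spin": 0},
    {"dx": 0,"dy": 0,"dz": 0,"spin": 0},
    {"dx": 0,"dy": 0,"dz": 0,"spin": 0}
  ]
}}

```text
time: 5.7
ee_pos: [0.664, 0.0759, 0.2569]
eef_rot: [0.222, 0.975, 0.0, 0.0]
ft_force: [-4.0, -0.7, 10.0]
width: 0.0003
grip_force: 5.1
```

Request:
{"fn": "move_arm", "kwargs": {
  "steps": [
    {"dx": 0,"dy": 0,"dz": -0.3,"spin": 0},
    {"dx": 0,"dy": 0,"dz": -1,"spin": 0},
    {"dx": 0,"dy": 0,"dz": -2,"spin": 0},
    {"dx": 0,"dy": 0,"dz": -1,"spin": 0},
    {"dx": 0,"dy": 0,"dz": -0.2,"spin": 0},
    {"dx": 0,"dy": 0,"dz": 0,"spin": 0},
    {"dx": 0,"dy": 0,"dz": 0,"spin": 0}
  ]
}}

```text
time: 6.4
ee_pos: [0.6637, 0.076, 0.3001]
eef_rot: [0.222, 0.975, -0.0, -0.001]
ft_force: [0.8, 0.2, -0.0]
width: 0.0009
grip_force: 0.0
```

```bash
python3 go.py 1 .094
```

```text
shift cm [17.26 -2.64  2.4 ] target (0.4966+0.1269j) tip z 0.1179 t 6.4 F [ 0.8  0.2 -0. ] w 0.0008902558594962906 tilt [-0.001 -0.    -1.   ]
```

Request:
{"fn": "move_arm", "kwargs": {
  "steps": [
    {"dx": 1,"dy": -0.2,"dz": 0,"spin": 0},
    {"dx": 2.5,"dy": -0.4,"dz": 0,"spin": 0},
    {"dx": 3.5,"dy": -0.5,"dz": 0,"spin": 0},
    {"dx": 3.5,"dy": -0.5,"dz": 0,"spin": 0},
    {"dx": 3.5,"dy": -0.5,"dz": 0,"spin": 0},
    {"dx": 2.2,"dy": -0.4,"dz": 0,"spin": 0},
    {"dx": 1.06,"dy": -0.14,"dz": 0.2,"spin": 0},
    {"dx": 0,"dy": 0,"dz": 0.7,"spin": 0},
    {"dx": 0,"dy": 0,"dz": 0.3,"spin": 0},
    {"dx": 0,"dy": 0,"dz": 0,"spin": 0},
    {"dx": 0,"dy": 0,"dz": 0,"spin": 0},
    {"dx": 0,"dy": 0,"dz": 0,"spin": 0}
  ]
}}

```text
time: 7.6
ee_pos: [0.4974, 0.1266, 0.2889]
eef_rot: [0.222, 0.975, -0.0, 0.0]
ft_force: [0.2, -0.5, -0.0]
width: 0.0005
grip_force: 0.0
```

```bash
python3 go.py 1 .094
python3 - <<'E'
from bench import imaging
import cv2
n,(x,y)="scene",(150,165)
c=imaging.camera(n)["img"][y:y+90,x:x+120]
cv2.imwrite(f"pics/{n}2.png",cv2.resize(cv2.cvtColor(c,cv2.COLOR_RGB2BGR),None,fx=6,fy=6))
E
```

```text
shift cm [ 0.09 -0.01  1.27] target (0.4966+0.1269j) tip z 0.1067 t 7.6 F [ 0.2 -0.5 -0. ] w 0.0004761583854058106 tilt [ 0. -0. -1.]
```

View pics/scene2.png

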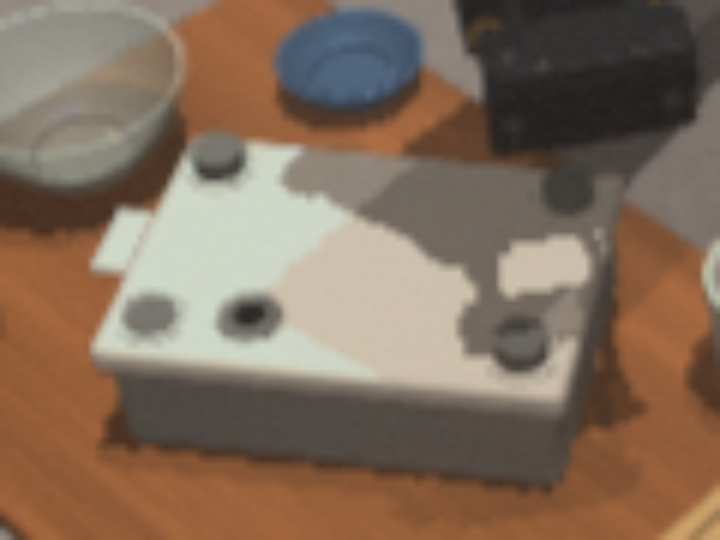

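The vent-side stud at crop (148,315) is now flat and the other three still stand. Next is the opposite stud.

Request:
{"fn": "move_arm", "kwargs": {
  "steps": [
    {"dx": 0.09,"dy": 0,"dz": 0.6,"spin": 0},
    {"dx": 0,"dy": 0,"dz": 0.9,"spin": 0},
    {"dx": 0,"dy": 0,"dz": 0.4,"spin": 0},
    {"dx": 0,"dy": 0,"dz": 0.1,"spin": 0},
    {"dx": 0,"dy": 0,"dz": 0.1,"spin": 0},
    {"dx": 0,"dy": 0,"dz": 0.1,"spin": 0},
    {"dx": 0,"dy": 0,"dz": 0.1,"spin": 0},
    {"dx": 0,"dy": 0,"dz": 0.1,"spin": 0},
    {"dx": 0,"dy": 0,"dz": 0.1,"spin": 0},
    {"dx": 0,"dy": 0,"dz": 0.1,"spin": 0},
    {"dx": 0,"dy": 0,"dz": 0,"spin": 0},
    {"dx": 0,"dy": 0,"dz": 0,"spin": 0}
  ]
}}

```text
time: 8.85
ee_pos: [0.4962, 0.1273, 0.263]
eef_rot: [0.222, 0.975, 0.0, 0.0]
ft_force: [0.4, 0.7, 1.0]
width: 0.0004
grip_force: 0.3
```

```bash
python3 go.py 1 .0748
```

```text
shift cm [-0.06 -0.02  0.6 ] target (0.4966+0.1269j) tip z 0.0808 t 8.85 F [0.4 0.7 1. ] w 0.0004415530469396258 tilt [ 0.  0. -1.]
```

Request:
{"fn": "move_arm", "kwargs": {
  "steps": [
    {"dx": 0,"dy": 0,"dz": 0.1,"spin": 0},
    {"dx": 0,"dy": 0,"dz": 0.1,"spin": 0},
    {"dx": 0,"dy": 0,"dz": 0.1,"spin": 0},
    {"dx": 0,"dy": 0,"dz": 0.1,"spin": 0},
    {"dx": 0,"dy": 0,"dz": 0.1,"spin": 0},
    {"dx": 0,"dy": 0,"dz": 0.05,"spin": 0},
    {"dx": 0,"dy": 0,"dz": 0.05,"spin": 0},
    {"dx": 0,"dy": 0,"dz": 0,"spin": 0},
    {"dx": 0,"dy": 0,"dz": 0,"spin": 0}
  ]
}}

```text
time: 9.75
ee_pos: [0.4962, 0.1273, 0.2573]
eef_rot: [0.222, 0.975, 0.0, 0.0]
ft_force: [-2.0, -0.3, 6.9]
width: 0.0004
grip_force: 3.3
```

```bash
python3 go.py 1 .0742
```

```text
shift cm [-0.05 -0.01  0.09] target (0.4966+0.1269j) tip z 0.0751 t 9.75 F [-2.  -0.3  6.9] w 0.00042860145286747494 tilt [ 0.  0. -1.]
```

Request:
{"fn": "move_arm", "kwargs": {
  "steps": [
    {"dx": 0,"dy": 0,"dz": 0.05,"spin": 0},
    {"dx": 0,"dy": 0,"dz": 0.03,"spin": 0},
    {"dx": 0,"dy": 0,"dz": 0,"spin": 0},
    {"dx": 0,"dy": 0,"dz": 0,"spin": 0}
  ]
}}

```text
time: 10.15
ee_pos: [0.4962, 0.1273, 0.2568]
eef_rot: [0.222, 0.975, 0.0, 0.0]
ft_force: [-3.1, -0.9, 10.0]
width: 0.0003
grip_force: 5.1
```

Request:
{"fn": "move_arm", "kwargs": {
  "steps": [
    {"dx": 0,"dy": 0,"dz": -0.3,"spin": 0},
    {"dx": 0,"dy": 0,"dz": -1,"spin": 0},
    {"dx": 0,"dy": 0,"dz": -2,"spin": 0},
    {"dx": 0,"dy": 0,"dz": -1,"spin": 0},
    {"dx": 0,"dy": 0,"dz": -0.2,"spin": 0},
    {"dx": 0,"dy": 0,"dz": 0,"spin": 0},
    {"dx": 0,"dy": 0,"dz": 0,"spin": 0}
  ]
}}

```text
time: 10.85
ee_pos: [0.4958, 0.1272, 0.3004]
eef_rot: [0.222, 0.975, -0.0, -0.0]
ft_force: [0.6, 0.5, -0.3]
width: 0.0003
grip_force: 0.0
```

```bash
python3 go.py 2 .094
```

```text
shift cm [-13.97  -5.66   2.42] target (0.5973+0.0157j) tip z 0.1182 t 10.85 F [ 0.6  0.5 -0.3] w 0.0002705459947219465 tilt [-0.001 -0.    -1.   ]
```

Request:
{"fn": "move_arm", "kwargs": {
  "steps": [
    {"dx": -0.9,"dy": -0.4,"dz": 0,"spin": 0},
    {"dx": -2.1,"dy": -0.8,"dz": 0,"spin": 0},
    {"dx": -3,"dy": -1.2,"dz": 0,"spin": 0},
    {"dx": -3,"dy": -1.2,"dz": 0,"spin": 0},
    {"dx": -2.5,"dy": -1.0,"dz": 0,"spin": 0},
    {"dx": -1.6,"dy": -0.7,"dz": 0,"spin": 0},
    {"dx": -0.9,"dy": -0.36,"dz": 0.2,"spin": 0},
    {"dx": 0,"dy": 0,"dz": 0.7,"spin": 0},
    {"dx": 0,"dy": 0,"dz": 0.3,"spin": 0},
    {"dx": 0,"dy": 0,"dz": 0,"spin": 0},
    {"dx": 0,"dy": 0,"dz": 0,"spin": 0},
    {"dx": 0,"dy": 0,"dz": 0,"spin": 0}
  ]
}}

```text
time: 12.05
ee_pos: [0.5977, 0.0162, 0.2894]
eef_rot: [0.222, 0.975, 0.0, 0.0]
ft_force: [0.5, -0.2, 0.1]
width: 0.0003
grip_force: 0.0
```

```bash
python3 go.py 2 .094
python3 - <<'E'
from bench import imaging
import cv2
n,(x,y)="scene",(150,165)
c=imaging.camera(n)["img"][y:y+90,x:x+120]
cv2.imwrite(f"pics/{n}3.png",cv2.resize(cv2.cvtColor(c,cv2.COLOR_RGB2BGR),None,fx=6,fy=6))
E
```

```text
shift cm [ 0.01 -0.06  1.32] target (0.5973+0.0157j) tip z 0.1072 t 12.05 F [ 0.5 -0.2  0.1] w 0.00032262739992904466 tilt [ 0.  0. -1.]
```

View pics/scene3.png

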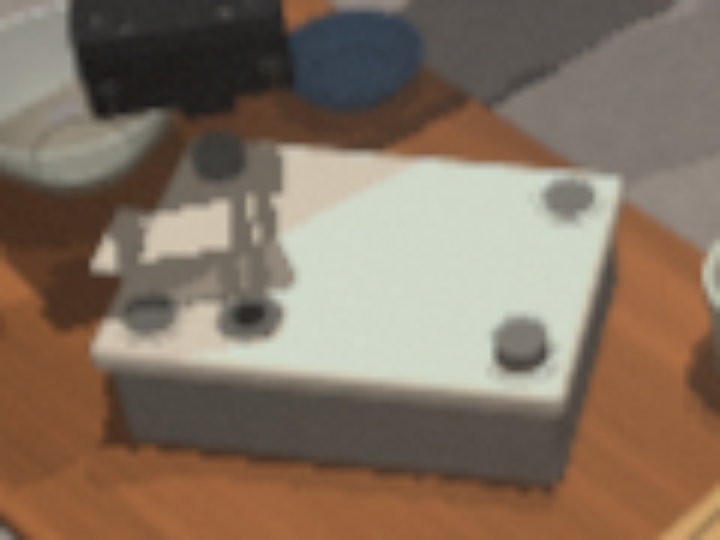

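The opposite stud at crop (568,197) is now flat and the box has not moved. Next is the tab-end stud.

Request:
{"fn": "move_arm", "kwargs": {
  "steps": [
    {"dx": 0,"dy": -0.05,"dz": 0.6,"spin": 0},
    {"dx": 0,"dy": 0,"dz": 0.9,"spin": 0},
    {"dx": 0,"dy": 0,"dz": 0.4,"spin": 0},
    {"dx": 0,"dy": 0,"dz": 0.1,"spin": 0},
    {"dx": 0,"dy": 0,"dz": 0.1,"spin": 0},
    {"dx": 0,"dy": 0,"dz": 0.1,"spin": 0},
    {"dx": 0,"dy": 0,"dz": 0.1,"spin": 0},
    {"dx": 0,"dy": 0,"dz": 0.1,"spin": 0},
    {"dx": 0,"dy": 0,"dz": 0.1,"spin": 0},
    {"dx": 0,"dy": 0,"dz": 0.1,"spin": 0},
    {"dx": 0,"dy": 0,"dz": 0,"spin": 0},
    {"dx": 0,"dy": 0,"dz": 0,"spin": 0}
  ]
}}

```text
time: 13.3
ee_pos: [0.5977, 0.0152, 0.2631]
eef_rot: [0.222, 0.975, 0.0, 0.0]
ft_force: [0.4, -0.3, 0.1]
width: 0.0006
grip_force: 0.5
```

Request:
{"fn": "move_arm", "kwargs": {
  "steps": [
    {"dx": 0,"dy": 0,"dz": 0.1,"spin": 0},
    {"dx": 0,"dy": 0,"dz": 0.1,"spin": 0},
    {"dx": 0,"dy": 0,"dz": 0.1,"spin": 0},
    {"dx": 0,"dy": 0,"dz": 0.1,"spin": 0},
    {"dx": 0,"dy": 0,"dz": 0.1,"spin": 0},
    {"dx": 0,"dy": 0,"dz": 0.05,"spin": 0},
    {"dx": 0,"dy": 0,"dz": 0,"spin": 0},
    {"dx": 0,"dy": 0,"dz": 0,"spin": 0}
  ]
}}

```text
time: 14.1
ee_pos: [0.5977, 0.0152, 0.2577]
eef_rot: [0.222, 0.975, 0.0, 0.0]
ft_force: [1.1, 0.1, 3.0]
width: 0.0005
grip_force: 1.5
```

```bash
python3 go.py 2 .0746
```

```text
shift cm [0.06 0.03 0.09] target (0.5973+0.0157j) tip z 0.0755 t 14.1 F [1.1 0.1 3. ] w 0.000454528980525581 tilt [ 0.  0. -1.]
```

Request:
{"fn": "move_arm", "kwargs": {
  "steps": [
    {"dx": 0,"dy": 0,"dz": 0.05,"spin": 0},
    {"dx": 0,"dy": 0,"dz": 0.05,"spin": 0},
    {"dx": 0,"dy": 0,"dz": 0.05,"spin": 0},
    {"dx": 0,"dy": 0,"dz": 0,"spin": 0},
    {"dx": 0,"dy": 0,"dz": 0,"spin": 0}
  ]
}}

```text
time: 14.6
ee_pos: [0.5977, 0.0151, 0.2569]
eef_rot: [0.222, 0.975, 0.0, 0.0]
ft_force: [-1.1, -0.5, 10.8]
width: 0.0004
grip_force: 5.0
```

The stud is home at 10.8 N. I'll lift and move on to the last one.

Request:
{"fn": "move_arm", "kwargs": {
  "steps": [
    {"dx": 0,"dy": 0,"dz": -0.3,"spin": 0},
    {"dx": 0,"dy": 0,"dz": -1,"spin": 0},
    {"dx": 0,"dy": 0,"dz": -2,"spin": 0},
    {"dx": 0,"dy": 0,"dz": -1,"spin": 0},
    {"dx": 0,"dy": 0,"dz": -0.2,"spin": 0},
    {"dx": 0,"dy": 0,"dz": 0,"spin": 0},
    {"dx": 0,"dy": 0,"dz": 0,"spin": 0}
  ]
}}

```text
time: 15.3
ee_pos: [0.5973, 0.0152, 0.3003]
eef_rot: [0.222, 0.975, -0.0, -0.001]
ft_force: [-0.5, 0.2, 0.1]
width: 0.0008
grip_force: 0.0
```

```bash
python3 go.py 3 .094
```

```text
shift cm [10.51 14.04  2.42] target (0.5633+0.1873j) tip z 0.1181 t 15.3 F [-0.5  0.2  0.1] w 0.000803549863444452 tilt [-0.001 -0.    -1.   ]
```

Request:
{"fn": "move_arm", "kwargs": {
  "steps": [
    {"dx": 0.7,"dy": 0.9,"dz": 0,"spin": 0},
    {"dx": 1.6,"dy": 2.1,"dz": 0,"spin": 0},
    {"dx": 2.2,"dy": 3,"dz": 0,"spin": 0},
    {"dx": 2.2,"dy": 3,"dz": 0,"spin": 0},
    {"dx": 1.9,"dy": 2.5,"dz": 0,"spin": 0},
    {"dx": 1.2,"dy": 1.6,"dz": 0,"spin": 0},
    {"dx": 0.7,"dy": 0.94,"dz": 0.2,"spin": 0},
    {"dx": 0,"dy": 0,"dz": 0.7,"spin": 0},
    {"dx": 0,"dy": 0,"dz": 0.3,"spin": 0},
    {"dx": 0,"dy": 0,"dz": 0,"spin": 0},
    {"dx": 0,"dy": 0,"dz": 0,"spin": 0},
    {"dx": 0,"dy": 0,"dz": 0,"spin": 0}
  ]
}}

```text
time: 16.5
ee_pos: [0.564, 0.1864, 0.2893]
eef_rot: [0.223, 0.975, 0.0, 0.0]
ft_force: [0.8, 0.7, 0.2]
width: 0.0003
grip_force: 0.0
```

```bash
python3 go.py 3 .094
python3 - <<'E'
from bench import imaging
import cv2
n,(x,y)="scene",(150,165)
c=imaging.camera(n)["img"][y:y+90,x:x+120]
cv2.imwrite(f"pics/{n}4.png",cv2.resize(cv2.cvtColor(c,cv2.COLOR_RGB2BGR),None,fx=6,fy=6))
E
```

```text
shift cm [0.1  0.05 1.31] target (0.5633+0.1873j) tip z 0.1071 t 16.5 F [0.8 0.7 0.2] w 0.0002614776291622645 tilt [ 0.  0. -1.]
```

View pics/scene4.png

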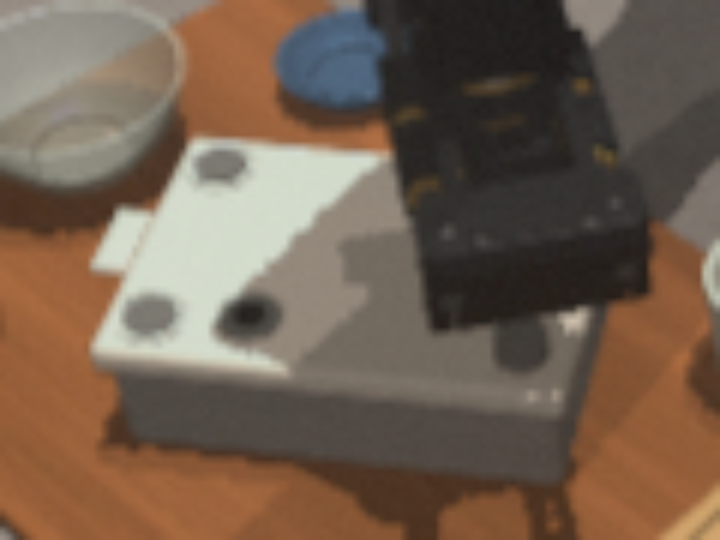

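The tab-end stud at crop (220,163) is now flat. The last stud at (521,345) still stands, and the gripper is over it.

Request:
{"fn": "move_arm", "kwargs": {
  "steps": [
    {"dx": 0.08,"dy": 0.05,"dz": 0.6,"spin": 0},
    {"dx": 0,"dy": 0,"dz": 0.9,"spin": 0},
    {"dx": 0,"dy": 0,"dz": 0.4,"spin": 0},
    {"dx": 0,"dy": 0,"dz": 0.1,"spin": 0},
    {"dx": 0,"dy": 0,"dz": 0.1,"spin": 0},
    {"dx": 0,"dy": 0,"dz": 0.1,"spin": 0},
    {"dx": 0,"dy": 0,"dz": 0.1,"spin": 0},
    {"dx": 0,"dy": 0,"dz": 0.1,"spin": 0},
    {"dx": 0,"dy": 0,"dz": 0.1,"spin": 0},
    {"dx": 0,"dy": 0,"dz": 0.1,"spin": 0},
    {"dx": 0,"dy": 0,"dz": 0,"spin": 0},
    {"dx": 0,"dy": 0,"dz": 0,"spin": 0}
  ]
}}

```text
time: 17.75
ee_pos: [0.5633, 0.1881, 0.2632]
eef_rot: [0.222, 0.975, 0.0, 0.0]
ft_force: [0.7, 0.7, 1.3]
width: 0.0005
grip_force: 0.5
```

Request:
{"fn": "move_arm", "kwargs": {
  "steps": [
    {"dx": 0,"dy": 0,"dz": 0.1,"spin": 0},
    {"dx": 0,"dy": 0,"dz": 0.1,"spin": 0},
    {"dx": 0,"dy": 0,"dz": 0.1,"spin": 0},
    {"dx": 0,"dy": 0,"dz": 0.1,"spin": 0},
    {"dx": 0,"dy": 0,"dz": 0.1,"spin": 0},
    {"dx": 0,"dy": 0,"dz": 0.05,"spin": 0},
    {"dx": 0,"dy": 0,"dz": 0,"spin": 0},
    {"dx": 0,"dy": 0,"dz": 0,"spin": 0}
  ]
}}

```text
time: 18.55
ee_pos: [0.5633, 0.188, 0.2577]
eef_rot: [0.222, 0.975, 0.0, 0.0]
ft_force: [1.3, 1.3, 3.4]
width: 0.0006
grip_force: 1.4
```

```bash
python3 go.py 3 .0746
```

```text
shift cm [-0.04 -0.06  0.09] target (0.5633+0.1873j) tip z 0.0755 t 18.55 F [1.3 1.3 3.4] w 0.0005754049659210989 tilt [ 0.  0. -1.]
```

Request:
{"fn": "move_arm", "kwargs": {
  "steps": [
    {"dx": 0,"dy": 0,"dz": 0.05,"spin": 0},
    {"dx": 0,"dy": 0,"dz": 0.05,"spin": 0},
    {"dx": 0,"dy": 0,"dz": 0.05,"spin": 0},
    {"dx": 0,"dy": 0,"dz": 0,"spin": 0},
    {"dx": 0,"dy": 0,"dz": 0,"spin": 0}
  ]
}}

```text
time: 19.05
ee_pos: [0.5633, 0.188, 0.2569]
eef_rot: [0.222, 0.975, 0.0, 0.0]
ft_force: [-1.9, -0.7, 9.9]
width: 0.0002
grip_force: 4.9
```

Request:
{"fn": "move_arm", "kwargs": {
  "steps": [
    {"dx": 0,"dy": 0,"dz": -0.3,"spin": 0},
    {"dx": 0,"dy": 0,"dz": -1,"spin": 0},
    {"dx": 0,"dy": 0,"dz": -2.5,"spin": 0},
    {"dx": 0,"dy": 0,"dz": -3,"spin": 0},
    {"dx": 0,"dy": 0,"dz": -3,"spin": 0},
    {"dx": 2,"dy": 1,"dz": -2,"spin": 0},
    {"dx": 3,"dy": 2,"dz": -1,"spin": 0},
    {"dx": 3,"dy": 2,"dz": 0,"spin": 0},
    {"dx": 3,"dy": 2,"dz": 0,"spin": 0},
    {"dx": 1,"dy": 1,"dz": 0,"spin": 0},
    {"dx": 0,"dy": 0,"dz": 0,"spin": 0},
    {"dx": 0,"dy": 0,"dz": 0,"spin": 0}
  ]
}}

```text
time: 20.25
ee_pos: [0.4903, 0.311, 0.3841]
eef_rot: [0.222, 0.975, -0.0, 0.0]
ft_force: [0.8, 1.7, 0.7]
width: 0.0006
grip_force: 0.0
```

Run:
```python
from bench import imaging
import cv2
n,(x,y)="scene",(150,165)
c=imaging.camera(n)["img"][y:y+90,x:x+120]
cv2.imwrite(f"pics/{n}5.png",cv2.resize(cv2.cvtColor(c,cv2.COLOR_RGB2BGR),None,fx=6,fy=6))
```

```text
(no output)
```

View pics/scene5.png

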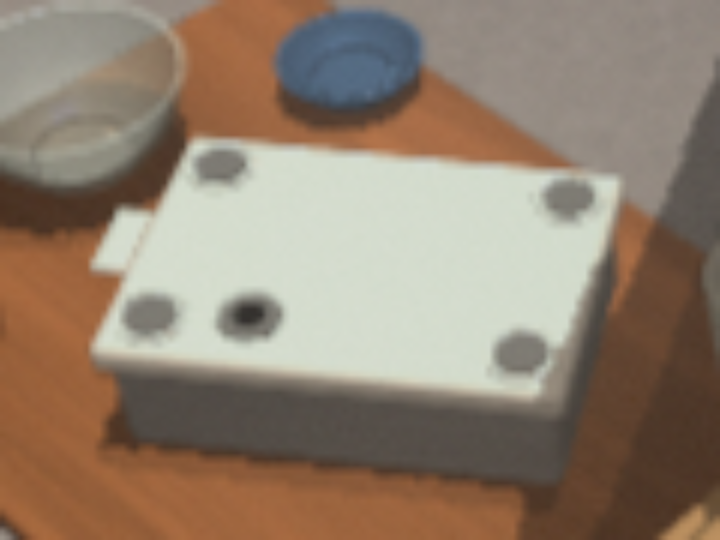

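All four studs are flat, the box is where it was, and the arm is clear.

```bash
python3 -c "
from bench import job
print(job.close_job())"
```

```text
the job is handed in; nothing more can be done
None
```

All four lid studs were pressed down in the required order at about 10–11 N each, the box stayed in place, and the job was handed in at about 20 s; no verdict came back.

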